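Index the dish turntable to the viewing camera

TASK

The tan petri dish, the one beside the yellow dash on the disc, is to be looked at: index the dish turntable until that dish sits under the camera, its yellow dash in line with the yellow mark on the base, and the disc has clicked home there. Push the disc round by its red-capped pegs without squeezing or forcing it; a hidden rubber stop lets it go round one way only and nobody remembers which, so feel for it, and if it comes up against the stop go round the other way. Leave the camera and the other things on the bench alone.

Things in the scene. Friction and masses are not known exactly. Their poses are not given: they have to be found in the camera images.
- turntable_base: Fixed round white drum, 230 mm across, 34 mm high, on the bench. Origin on the turning axis at bench level, z up; its +x axis points to the viewing place and the camera pillar, away from the robot give or take 25 degrees. A hidden rubber stop in it bars one way round, less than 0.9 rad past the click next to the start; there the force at a peg climbs past 15 N and the disc stays put.
- viewer: Camera on a round pillar fixed to the base, with the base's origin and axes: pillar 20 mm thick, 197 mm high, 148 mm from the turning axis along +x; the camera barrel (46 mm thick) hangs over the disc at 85 mm from the axis, its lower end 145 mm above the bench. Must not be knocked.
- turntable: Metal disc, 200 mm across, top at z 49 mm. Origin on the axis, z up; -x points to the tan dish. A sprung click every quarter turn (slowly, 8 N at a peg; 1 to 3 N between). At first -x points away from the camera, within 0.5 rad; home (half a turn on, two clicks, by the open way) when it points along the base's +x. Four fixed 58 mm dishes, middles 57 mm from the axis, tops 63 mm above bench.
- wanted_mark (a point): The yellow dash on the disc's rim beside the tan dish, 94.5 mm from the axis, 50 mm above the bench. Axes as the disc.
- view_mark (a point): The point over the base's rim, 94.5 mm from the axis along the base's +x, 50 mm above the bench, where the yellow dash must come to lie. A yellow mark on the drum's rim stands just outside it.
- peg_0 (a point): Middle of the top of the peg at 45 degrees (anticlockwise from the disc's +x). The pegs are upright, fixed to the disc, 12 mm thick with a 14 mm red cap (the uppermost 14 mm), 86 mm from the axis, rising 50 mm above the disc to 99 mm above the bench. Push them sideways, well above the dishes.
- peg_1 (a point): Top of the like peg at 135 degrees.
- peg_2 (a point): Top of the like peg at 225 degrees.
- peg_3 (a point): Top of the like peg at 315 degrees.
- culture_flask: Pink culture flask lying flat, 153x84x32 mm, a bystander. Origin at the middle of its underside.
- microtube_block: Yellow block with small tubes, 62x118x36 mm, a bystander. Origin at the middle of its underside.
- tape_roll: Roll of tan tape lying flat, 103 mm across, 25 mm high, a bystander. Origin at the middle of its underside.
- timer: Small white lab timer, 64x64x16 mm, a bystander. Origin at the middle of its underside.
- tally_counter: White hand tally counter, 46x52x36 mm, a bystander. Origin at the middle of its underside.

How it is judged:
By the outcome, as a careful person would: the job done as asked, in the order asked, and still so for the second after the job is handed in, with the robot touching nothing.
It also fails if it takes over 67 s, if anything falls off the work surface, if the arm or the gripper's body presses on something with over 40 N, if the wrist force passes 120 N, or if a joint passes its speed limit or range.

ROBOT

A 6-joint arm with a two-finger parallel gripper is mounted at the origin on a cart in front of the work surface, level with it; the furniture and walls round the work are solid. World frame = base frame: x ahead of the robot, y to its left, z up, the work surface at z = 0. Lengths are in mm, angles in rad, forces in N, time in s.
With the tool pointing down it reaches from about 400 to 825 mm from the base axis. Payload 7 kg.
Tool frame: the origin (TCP) lies midway between the tips of the shut fingers; the grasp point (between the pads) lies 19 mm behind it (bot.grip_depth is the distance from the TCP to the grasp point, in mm); x points along the fingers, y is the direction in which the jaws open and shut, and the axes are right-handed (so a half turn about x gives the same grasp; the last joint's range is limited). The gripper opens to 88 mm and grips with 3 to 60 N. Pads are 19 mm wide; open, the fingers measure 130 mm over their backs; the gripper's body (78 mm by 193 mm) begins 47 mm behind the grasp point.
Start: joints at [-0.843, 0.359, 0.012, 0, -1.224, -0.288], TCP at [287.359, -610.754, 226.561] pointing down, gripper open.
Joint ranges: [-3.07, 3.07], [-1.43, 2.12], [-1.02, 1.25], [-3.03, 1.67], [-3.05, -0], [-3.03, 3.03]. Speed limits (rad/s): [2.39, 2.39, 3.01, 3.14, 3.14, 3.14].

INTERFACE

Orientations are given as a unit quaternion [x, y, z, w].
In Python, from workcell import bot gives the robot as it stands.
- The arm moves only by the tool move_arm, never from a script. Its arguments are lists of equal length, an entry for each row: "angular": the turn, a rotation vector about the tool's x, y, z in degrees, a list of three; "xyz": the shift along the tool's x, y, z in m, a list of three; "jaw": the closure, from 0 (fully open) to 1 (shut). In form: {"angular": [[rx, ry, rz], ...], "xyz": [[tx, ty, tz], ...], "jaw": [jaw, ...]}. A call has exactly 10 rows; each row is the pose to reach, as a shift and turn from the pose commanded when the call began, along the tool's axes at that moment; what a row does not reach only later rows make up. A row lasts 1/10 s, in which the tool goes at most 50 mm and 8.59 degrees, less where a joint would pass 70% of its speed; a pose out of reach is approached as far as the arm can. A call with a gripper value outside its range is refused whole. The fingers move at their own pace and stop on an object; the grip force is fixed at half the most. Time passes only in rows, so rows that repeat a pose let the fingers close, or fill a call up. It gives the time, the measured TCP pose, the force and the opening at its end, in the units of the state.
- bot.read_state(): the state, without advancing time (a new reading comes with each control period).
- bot.read_camera(name): name is "scene" or "side" or "wrist"; returns a dict with "pixels" (384x512x3 uint8, blue, green, red), "mtx" (3x3 intrinsics, pixels), "R" (3x3) and "t" (3): a world point X has camera coordinates R X + t. Camera axes: x right, y down, z forward; pixel columns grow to the right and rows downward; lengths in mm; the calibration is good to about 2 mm. A picture is of the moment at which its call begins. There is no depth.
- bot.job_done(): hands the job in, once; it reports no verdict.
The state is a dict: "clock": time; "joint_positions": joint angles; "qd": joint speeds; "tau": joint torques, N m; "tool_pos": TCP position; "eef_rot": TCP orientation; "ft_force": force on the tool from outside, world axes, zero at the start; "ft_torque": the same for the moment, N m; "grip_width": opening from 0.0 (shut) to 1.0 (fully open).
Only numpy, scipy, OpenCV 4.12 (cv2) and the standard library are available. Lean on these libraries where they do the work, as an engineer would, in place of code of your own. Each camera call takes 0.05 s, during which the arm holds its last target. There are 200 camera calls.

## Working session

There is one attempt and no reset: what is moved stays moved. The work goes in short steps, Python scripts to look and compute and a tool call to move; the robot and the scene stay as the last step left them, time stands still between calls to the robot, and variables do not carry over. Pictures are saved under pics/ and viewed, about 8 in all and at most 12, crops included, and the job is handed in when it is done.

Besides the shell and the picture viewer there is one more tool, called after "Emit:" in YAML: its name, and indented under it one key for each argument. move_arm: Moves the arm, as the interface text tells. Its arguments: {"type":"object","properties":{"angular":{"type":"array","items":{"type":"array","items":{"type":"number"}}},"xyz":{"type":"array","items":{"type":"array","items":{"type":"number"}}},"jaw":{"type":"array","items":{"type":"number"}}},"required":["angular","xyz","jaw"]}

```bash
mkdir -p pics; ls; python3 - <<'E'
from workcell import bot
import cv2,numpy as np
for n in("scene","side"):
    c=bot.read_camera(n); cv2.imwrite(f"pics/{n}0.png",c["pixels"]); print(n,c["mtx"].tolist(),np.round(c["R"],4).tolist(),np.round(c["t"],1).tolist())
s=bot.read_state(); print(s)
E
```

```text
pics
scene [[359.318036069927, 0.0, 256.6594830758052], [0.0, 359.318036069927, 190.89027034762455], [0.0, 0.0, 1.0]] [[-0.8712, -0.4905, 0.0196], [-0.3247, 0.546, -0.7723], [0.3681, -0.6792, -0.635]] [437.3, 279.5, 1027.2]
side [[414.2597023665654, 0.0, 253.37284046768715], [0.0, 414.2597023665654, 189.23192688262327], [0.0, 0.0, 1.0]] [[-0.8642, -0.5031, 0.0041], [-0.3028, 0.5135, -0.8029], [0.4018, -0.6951, -0.5961]] [416.6, 267.6, 1089.5]
{'clock': 0.1, 'joint_positions': array([-8.42878761e-01,  3.59331024e-01,  1.11467735e-02, -3.02627525e-04,
       -1.22407975e+00, -2.88093928e-01]), 'qd': array([-0.00193795, -0.00182603,  0.00235746,  0.00057326,  0.00158995,
       -0.00026633]), 'tau': array([-3.85595748e-03, -5.84161484e+01,  2.93750399e+01,  7.01546386e+00,
        1.02156086e-02, -6.72681563e-05]), 'tool_pos': array([ 287.18852078, -610.38068126,  225.70562438]), 'eef_rot': array([-0.15371289,  0.69024958,  0.1547175 ,  0.68992055]), 'ft_force': array([ 0.25760514, -0.16931908, -0.48795777]), 'ft_torque': array([ 0.00254964,  0.00481165, -0.0200419 ]), 'grip_width': 0.9968372172502629}
```

View pics/scene0.png

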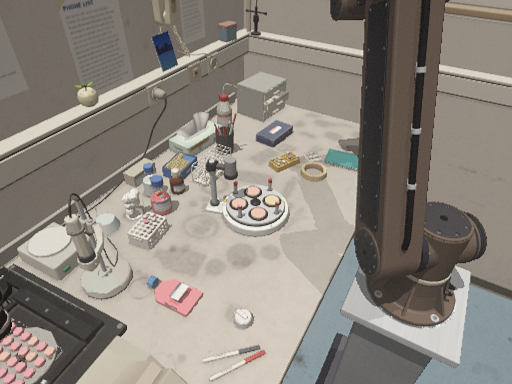

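View pics/side0.png

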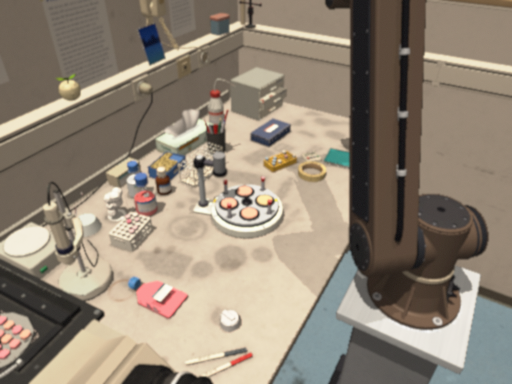

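The turntable sits near (255,208) in scene and (246,208) in side, with the camera pillar at its left. Next I'll crop it and measure.

```bash
cat > h.py <<'E'
from workcell import bot
import cv2,numpy as np
from scipy.optimize import least_squares
def ray(c,uv,z):
    d=c["R"].T@np.linalg.inv(c["mtx"])@np.array([uv[0],uv[1],1.]); o=-c["R"].T@c["t"]
    return o+d*(z-o[2])/d[2]
def proj(c,X):
    p=c["mtx"]@(c["R"]@np.array(X,float)+c["t"]); return p[:2]/p[2]
def blobs(c,lo,hi,box,amin=4):
    hsv=cv2.cvtColor(c["pixels"],cv2.COLOR_BGR2HSV); m=cv2.inRange(hsv,lo,hi)
    if lo[0]==0: m|=cv2.inRange(hsv,(172,lo[1],lo[2]),(180,255,255))
    k=np.zeros_like(m); x0,y0,x1,y1=box; k[y0:y1,x0:x1]=255
    n,l,st,ce=cv2.connectedComponentsWithStats(m&k)
    return [(ce[i].round(1),int(st[i,4])) for i in range(1,n) if st[i,4]>=amin]
RED=((0,150,80),(6,255,255)); YEL=((20,120,120),(35,255,255))
E
python3 - <<'E'
from h import *
ims=[]
for n,box in(("scene",(195,150,305,245)),("side",(185,145,295,240))):
    c=bot.read_camera(n); x0,y0,x1,y1=box
    ims.append(cv2.resize(c["pixels"][y0:y1,x0:x1],None,fx=5,fy=5,interpolation=cv2.INTER_CUBIC)[:, :400*2])
    for k,z in((RED,92),(YEL,50)):
        for p,a in blobs(c,*k,box): print(n,"RY"[z==50],p,a,ray(c,p,z).round(1))
cv2.imwrite("pics/crop1.png",cv2.resize(ims[0],None,fx=1.2,fy=1.2))
cv2.imwrite("pics/crop2.png",cv2.resize(ims[1],None,fx=1.2,fy=1.2))
E
```

```text
scene R [269.8 180.3] 6 [ 527.6 -135.7   92. ]
scene R [276.8 203.8] 4 [450.4 -37.5  92. ]
scene R [239.5 207.5] 6 [544.7  39.   92. ]
scene Y [285.8 155.6] 5 [ 571.8 -362.2   50. ]
scene Y [275.8 158.8] 6 [ 596.1 -321.    50. ]
scene Y [281.  162.5] 4 [ 566.8 -308.6   50. ]
scene Y [292.  160.5] 4 [ 535.4 -343.5   50. ]
scene Y [275.  167.9] 11 [ 570.5 -264.1   50. ]
side R [269.  202.3] 7 [449.4 -36.1  92. ]
side R [228.9 206.3] 7 [542.4  40.8  92. ]
side Y [279.9 163.5] 118 [ 547.  -300.5   50. ]
side Y [214.2 200. ] 4 [629.4  -5.2  50. ]
side Y [275.2 199.6] 5 [ 463.3 -105.5   50. ]
```

View pics/crop1.png

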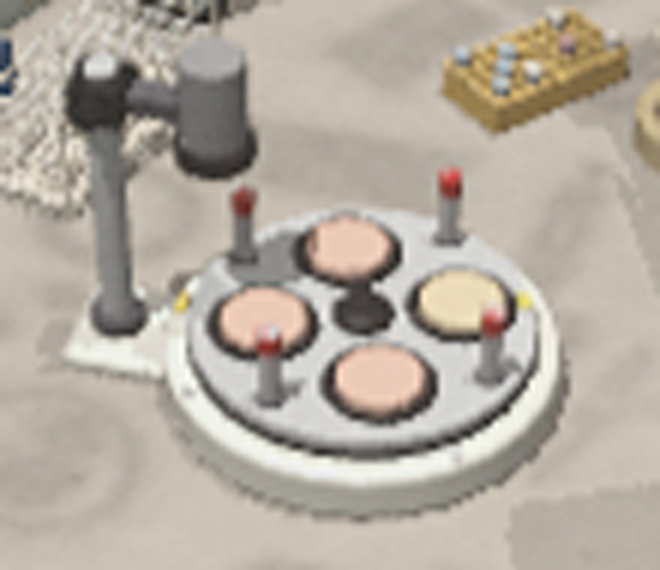

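View pics/crop2.png

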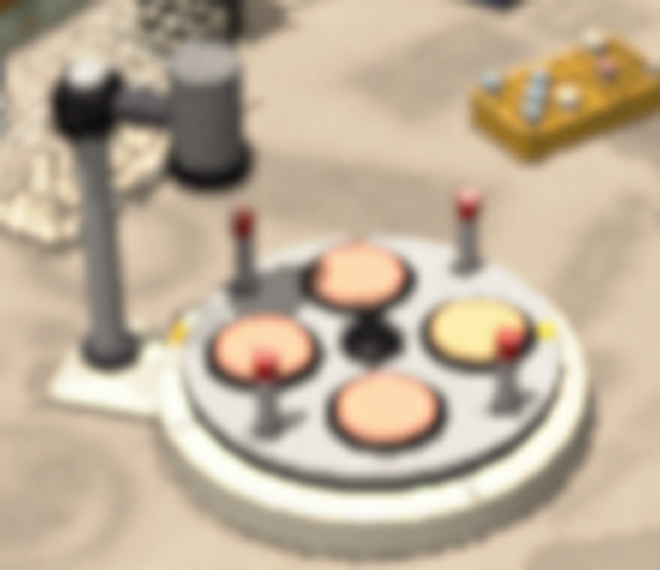

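The crops show the tan dish at right (scene crop ~(460,300)) with its yellow dash at (523,300). The base mark is at (182,302), beside the pillar at left, and there are four red caps. I'll fit the axis and angle from the caps in both views.

```bash
cat >> h.py <<'E'
RED2=((0,105,60),(8,255,255))
def pegs(boxes={"scene":(195,150,305,245),"side":(185,145,295,240)}):
    obs=[]
    for n,b in boxes.items():
        c=bot.read_camera(n)
        for p,a in blobs(c,*RED2,b,5): obs.append((n,p,a,ray(c,p,91.5)[:2]))
    return obs
def fit(obs,c0):
    P=np.array([o[3] for o in obs])
    def f(v):
        d=P-v[:2]; a=np.arctan2(d[:,1],d[:,0]); e=(a-v[2]+np.pi/4)%(np.pi/2)-np.pi/4
        return np.r_[np.hypot(*d.T)-86,86*e]
    best=min((least_squares(f,[*c0,t],loss="soft_l1",f_scale=4) for t in(0,.4,.8,1.2)),key=lambda r:r.cost)
    return best.x,f(best.x)
E
python3 - <<'E'
from h import *
o=pegs()
for x in o: print(x[0],x[1],x[2],x[3].round(1))
v,r=fit(o,(522,-45)); print(v.round(3),r.round(1))
for n,pd,pb in(("scene",(523/6+195,300/6+150),(182/6+195,302/6+150)),("side",(545/6+185,330/6+145),(177/6+185,332/6+145))):
    c=bot.read_camera(n)
    for p,z in((pd,50),(pb,36)):
        q=ray(c,p,z)[:2]-v[:2]; print(n,q.round(1),np.hypot(*q).round(1),np.arctan2(q[1],q[0]).round(3))
E
```

```text
scene [269.6 180.1] 14 [ 529.1 -136.9]
scene [235.  183.5] 10 [622.7 -58.7]
scene [276.4 203.8] 9 [451.8 -37.3]
scene [239.5 207.5] 8 [544.9  38.5]
side [262.3 179.8] 9 [ 523.9 -128.3]
side [225. 182.] 11 [620.7 -57.1]
side [269.6 201.8] 20 [449.3 -39.7]
side [228.7 206.1] 24 [543.8  39.8]
[535.727 -47.506  56.44 ] [ 3.6  1.7 -1.4  0.5 -4.3 -0.5  0.8  1.7  2.9 -1.7 -1.   0.2 -3.1 -0.3
  1.6  1.4]
scene [-72.8 -60.7] 94.8 -2.446
scene [103.8  27.3] 107.3 0.257
side [-75.1 -57.2] 94.4 -2.491
side [102.6  28.8] 106.6 0.274
```

The fit gives an axis at (535.7,-47.5). The disc dash is at about -2.465 rad and the base +x at about 0.265 rad, and the radii of 94.6 and 107 mm are consistent. That leaves 2.73 rad anticlockwise to home, or 3.55 rad clockwise. I'll straddle the near peg (3.033 rad) loosely, with the jaw along the tangent.

```bash
cat > plan.py <<'E'
import json,sys,numpy as np
from scipy.spatial.transform import Rotation as Ro
C=np.array([535.7,-47.5]); YO=None
# cmd state: x,y,z,psi (heading of tool y); tool x down -> tool z = x cross y
def load(): return np.array(json.load(open("cmd.json")))
def delta(c,t):
    ps=c[3]; y=np.array([np.cos(ps),np.sin(ps),0]); x=np.array([0,0,-1.]); z=np.cross(x,y)
    d=np.array(t[:3])-c[:3]; a=-np.degrees((t[3]-ps+np.pi)%(2*np.pi)-np.pi)
    return np.round([d@x,d@y,d@z],0)/1000,round(a,1)
def apply(c,s,a):
    ps=c[3]; y=np.array([np.cos(ps),np.sin(ps),0]); x=np.array([0,0,-1.]); z=np.cross(x,y)
    return np.r_[c[:3]+1000*(s[0]*x+s[1]*y+s[2]*z),ps-np.radians(a)]
def go(targets):  # waypoints by row; saves last
    c=load(); A=[];X=[]
    for t in targets:
        s,a=delta(c,t); A.append([a,0,0]); X.append([float(v) for v in s])
    n=apply(c,np.array(X[-1]),A[-1][0]); json.dump(list(n),open("cmd.json","w"))
    print(json.dumps({"angular":A,"xyz":X})); print("cmd end",n.round(3))
def at(a,z=75,r=86,sgn=1): return np.r_[C+r*np.array([np.cos(a),np.sin(a)]),z,a+sgn*np.pi/2]
def arc(a0,a1,n=10,hold=2,**k): go([at(a0+(a1-a0)*min(1,(i+1)/(n-hold)),**k) for i in range(n)])
E
python3 - <<'E'
from h import *; from plan import *
s=bot.read_state(); R=Ro.from_quat(s["eef_rot"]).as_matrix(); print(R.round(3)); ps=np.arctan2(R[1,1],R[0,1]); print("psi",ps,"q1-q6..",s["joint_positions"])
json.dump([287.36,-610.75,226.56,float(ps)],open("cmd.json","w"))
for sg in(1,-1):
    t=at(3.033,180,sgn=sg); print(sg,t.round(3),delta(load(),t))
E
```

```text
[[-0.    -0.426  0.905]
 [ 0.     0.905  0.426]
 [-1.     0.    -0.   ]]
psi 2.0105517949831375 q1-q6.. [-8.42932595e-01  3.58707835e-01  1.18213238e-02 -2.91680575e-05
 -1.22412079e+00 -2.88098347e-01]
1 [450.207 -38.179 180.      4.604] (array([0.047, 0.449, 0.391]), np.float64(-148.6))
-1 [450.207 -38.179 180.      1.462] (array([0.047, 0.449, 0.391]), np.float64(31.4))
```

```bash
cat >> plan.py <<'E'
def line(t,frac=1.0,hold=1,n=10):
    c=load(); t=np.array(t,float); t[3]=c[3]+(t[3]-c[3]+np.pi)%(2*np.pi)-np.pi
    go([c+(t-c)*frac*min(1,(i+1)/(n-hold)) for i in range(n)])
E
python3 -c "
from plan import *
line(at(3.033,200,sgn=-1),.6)"
```

```text
{"angular": [[2.1, 0, 0], [4.2, 0, 0], [6.3, 0, 0], [8.4, 0, 0], [10.5, 0, 0], [12.6, 0, 0], [14.7, 0, 0], [16.8, 0, 0], [18.9, 0, 0], [18.9, 0, 0]], "xyz": [[0.002, 0.03, 0.026], [0.004, 0.06, 0.052], [0.005, 0.09, 0.078], [0.007, 0.12, 0.104], [0.009, 0.15, 0.13], [0.011, 0.18, 0.156], [0.012, 0.209, 0.183], [0.014, 0.239, 0.209], [0.016, 0.269, 0.235], [0.016, 0.269, 0.235]]}
cmd end [ 385.483 -267.3    210.56     1.681]
```

Emit:
move_arm:
  angular:
    - [2.1, 0, 0]
    - [4.2, 0, 0]
    - [6.3, 0, 0]
    - [8.4, 0, 0]
    - [10.5, 0, 0]
    - [12.6, 0, 0]
    - [14.7, 0, 0]
    - [16.8, 0, 0]
    - [18.9, 0, 0]
    - [18.9, 0, 0]
  xyz:
    - [0.002, 0.03, 0.026]
    - [0.004, 0.06, 0.052]
    - [0.005, 0.09, 0.078]
    - [0.007, 0.12, 0.104]
    - [0.009, 0.15, 0.13]
    - [0.011, 0.18, 0.156]
    - [0.012, 0.209, 0.183]
    - [0.014, 0.239, 0.209]
    - [0.016, 0.269, 0.235]
    - [0.016, 0.269, 0.235]
  jaw: [0.6, 0.6, 0.6, 0.6, 0.6, 0.6, 0.6, 0.6, 0.6, 0.6]

```text
clock: 1.4
tool_pos: [386.3, -264.1, 210.9]
eef_rot: [-0.04, 0.706, 0.04, 0.706]
ft_force: [0.6, -0.5, -0.9]
grip_width: 0.401
```

```bash
python3 -c "
from plan import *
line(at(3.033,150,sgn=-1))
print(delta(load(),at(3.033,75,sgn=-1)))"
```

```text
{"angular": [[1.4, 0, 0], [2.8, 0, 0], [4.2, 0, 0], [5.6, 0, 0], [7.0, 0, 0], [8.3, 0, 0], [9.7, 0, 0], [11.1, 0, 0], [12.5, 0, 0], [12.5, 0, 0]], "xyz": [[0.007, 0.025, 0.01], [0.013, 0.049, 0.02], [0.02, 0.074, 0.03], [0.027, 0.098, 0.04], [0.034, 0.123, 0.05], [0.04, 0.147, 0.06], [0.047, 0.172, 0.07], [0.054, 0.196, 0.08], [0.061, 0.221, 0.089], [0.061, 0.221, 0.089]]}
cmd end [449.71  -37.873 149.56    1.463]
(array([ 0.075, -0.   ,  0.001]), np.float64(0.0))
```

Emit:
move_arm:
  angular:
    - [1.4, 0, 0]
    - [2.8, 0, 0]
    - [4.2, 0, 0]
    - [5.6, 0, 0]
    - [7.0, 0, 0]
    - [8.3, 0, 0]
    - [9.7, 0, 0]
    - [11.1, 0, 0]
    - [12.5, 0, 0]
    - [12.5, 0, 0]
  xyz:
    - [0.007, 0.025, 0.01]
    - [0.013, 0.049, 0.02]
    - [0.02, 0.074, 0.03]
    - [0.027, 0.098, 0.04]
    - [0.034, 0.123, 0.05]
    - [0.04, 0.147, 0.06]
    - [0.047, 0.172, 0.07]
    - [0.054, 0.196, 0.08]
    - [0.061, 0.221, 0.089]
    - [0.061, 0.221, 0.089]
  jaw: [0.6, 0.6, 0.6, 0.6, 0.6, 0.6, 0.6, 0.6, 0.6, 0.6]

```text
clock: 2.4
tool_pos: [450.3, -36.2, 149.0]
eef_rot: [0.038, 0.706, -0.038, 0.706]
ft_force: [-0.3, -1.0, 0.2]
grip_width: 0.398
```

```bash
python3 - <<'E'
from h import *
s=bot.read_state(); R=Ro=None
from scipy.spatial.transform import Rotation as Ro
R=Ro.from_quat(s["eef_rot"]).as_matrix(); print(s["clock"],s["tool_pos"],np.arctan2(R[1,1],R[0,1]),R[:,0].round(3),s["ft_force"])
c=bot.read_camera("wrist"); im=c["pixels"]; cv2.imwrite("pics/wrist1.png",im)
print(proj(c,[450.2,-38.2,99]))
E
```

```text
2.4 [450.26557126 -36.24311226 149.00662869] 1.4639469514879389 [-0. -0. -1.] [-0.33734619 -0.96676608  0.19636344]
[252.38587818 205.5951122 ]
```

View pics/wrist1.png

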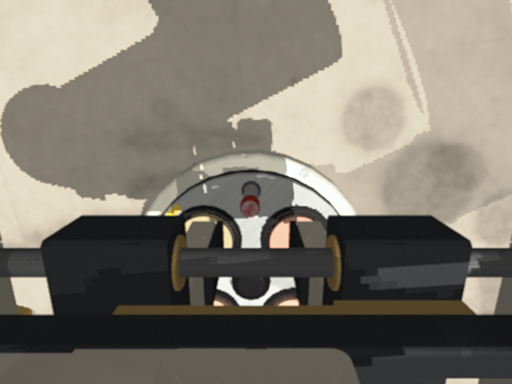

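The wrist view shows the near cap at (250,206) against a predicted (252,206), between the fingers. I'll lower straight down around it.

Emit:
move_arm:
  angular:
    - [0, 0, 0]
    - [0, 0, 0]
    - [0, 0, 0]
    - [0, 0, 0]
    - [0, 0, 0]
    - [0, 0, 0]
    - [0, 0, 0]
    - [0, 0, 0]
    - [0, 0, 0]
    - [0, 0, 0]
  xyz:
    - [0.01, 0, 0.001]
    - [0.02, 0, 0.001]
    - [0.03, 0, 0.001]
    - [0.04, 0, 0.001]
    - [0.05, 0, 0.001]
    - [0.06, 0, 0.001]
    - [0.067, 0, 0.001]
    - [0.074, 0, 0.001]
    - [0.074, 0, 0.001]
    - [0.074, 0, 0.001]
  jaw: [0.6, 0.6, 0.6, 0.6, 0.6, 0.6, 0.6, 0.6, 0.6, 0.6]

```text
clock: 3.45
tool_pos: [450.8, -38.0, 75.6]
eef_rot: [0.038, 0.706, -0.038, 0.706]
ft_force: [0.0, -0.6, -0.3]
grip_width: 0.402
```

```bash
python3 - <<'E'
from plan import *
c=load(); c=apply(c,np.array([.074,0,.001]),0); json.dump(list(c),open("cmd.json","w")); print(c)
arc(3.033,3.033+.22,hold=2,sgn=-1)
E
```

```text
[450.70378535 -37.98068882  75.56         1.46251841]
{"angular": [[-1.6, 0, 0], [-3.1, 0, 0], [-4.7, 0, 0], [-6.3, 0, 0], [-7.9, 0, 0], [-9.4, 0, 0], [-11.0, 0, 0], [-12.6, 0, 0], [-12.6, 0, 0], [-12.6, 0, 0]], "xyz": [[0.001, -0.003, -0.0], [0.001, -0.005, -0.0], [0.001, -0.007, -0.0], [0.001, -0.01, 0.0], [0.001, -0.012, 0.0], [0.001, -0.014, 0.001], [0.001, -0.017, 0.001], [0.001, -0.019, 0.002], [0.001, -0.019, 0.002], [0.001, -0.019, 0.002]]}
cmd end [450.639 -57.086  74.56    1.682]
```

Emit:
move_arm:
  angular:
    - [-1.6, 0, 0]
    - [-3.1, 0, 0]
    - [-4.7, 0, 0]
    - [-6.3, 0, 0]
    - [-7.9, 0, 0]
    - [-9.4, 0, 0]
    - [-11.0, 0, 0]
    - [-12.6, 0, 0]
    - [-12.6, 0, 0]
    - [-12.6, 0, 0]
  xyz:
    - [0.001, -0.003, 0]
    - [0.001, -0.005, 0]
    - [0.001, -0.007, 0]
    - [0.001, -0.01, 0]
    - [0.001, -0.012, 0]
    - [0.001, -0.014, 0.001]
    - [0.001, -0.017, 0.001]
    - [0.001, -0.019, 0.002]
    - [0.001, -0.019, 0.002]
    - [0.001, -0.019, 0.002]
  jaw: [0.6, 0.6, 0.6, 0.6, 0.6, 0.6, 0.6, 0.6, 0.6, 0.6]

```text
clock: 4.45
tool_pos: [450.9, -57.0, 74.9]
eef_rot: [-0.039, 0.706, 0.039, 0.706]
ft_force: [0.2, -0.8, -0.6]
grip_width: 0.395
```

```bash
python3 - <<'E'
from h import *
from plan import *
o=pegs(); print(len(o)); v,r=fit(o,(535,-47)); print(v[:2],v[2]%(np.pi/2),r.round(1)); print([ (x[0],x[1],x[2]) for x in o])
arc(3.253,3.253+.12,hold=2,sgn=-1)
E
```

```text
5
[536.13739469 -48.17795895] 1.5382493921214078 [-0.   0.4  1.4 -2.3 -0.3  1.4 -2.1 -2.2  0.9  1.7]
[('scene', array([267.8, 180. ]), 8), ('scene', array([234.2, 184.4]), 10), ('scene', array([240.4, 208. ]), 12), ('side', array([224. , 183.2]), 10), ('side', array([231. , 206.4]), 23)]
{"angular": [[-0.8, 0, 0], [-1.7, 0, 0], [-2.6, 0, 0], [-3.4, 0, 0], [-4.3, 0, 0], [-5.1, 0, 0], [-6.0, 0, 0], [-6.9, 0, 0], [-6.9, 0, 0], [-6.9, 0, 0]], "xyz": [[-0.0, -0.001, -0.0], [-0.0, -0.003, -0.0], [-0.0, -0.004, -0.0], [-0.0, -0.005, -0.0], [-0.0, -0.006, -0.0], [-0.0, -0.008, -0.0], [-0.0, -0.009, 0.0], [-0.0, -0.01, 0.0], [-0.0, -0.01, 0.0], [-0.0, -0.01, 0.0]]}
cmd end [451.753 -67.023  74.56    1.803]
```

The disc turned 0.08 rad anticlockwise with little force. I'll continue in small steps.

Emit:
move_arm:
  angular:
    - [-0.8, 0, 0]
    - [-1.7, 0, 0]
    - [-2.6, 0, 0]
    - [-3.4, 0, 0]
    - [-4.3, 0, 0]
    - [-5.1, 0, 0]
    - [-6.0, 0, 0]
    - [-6.9, 0, 0]
    - [-6.9, 0, 0]
    - [-6.9, 0, 0]
  xyz:
    - [0, -0.001, 0]
    - [0, -0.003, 0]
    - [0, -0.004, 0]
    - [0, -0.005, 0]
    - [0, -0.006, 0]
    - [0, -0.008, 0]
    - [0, -0.009, 0]
    - [0, -0.01, 0]
    - [0, -0.01, 0]
    - [0, -0.01, 0]
  jaw: [0.6, 0.6, 0.6, 0.6, 0.6, 0.6, 0.6, 0.6, 0.6, 0.6]

```text
clock: 5.55
tool_pos: [451.4, -67.2, 74.4]
eef_rot: [-0.082, 0.703, 0.082, 0.702]
ft_force: [0.3, 0.1, -0.1]
grip_width: 0.4
```

```bash
python3 -c "
from plan import *
arc(3.373,3.373+.12,hold=2,sgn=-1)"
```

```text
{"angular": [[-0.8, 0, 0], [-1.7, 0, 0], [-2.5, 0, 0], [-3.4, 0, 0], [-4.3, 0, 0], [-5.1, 0, 0], [-6.0, 0, 0], [-6.8, 0, 0], [-6.8, 0, 0], [-6.8, 0, 0]], "xyz": [[-0.0, -0.002, 0.0], [-0.0, -0.003, 0.0], [-0.0, -0.004, 0.0], [-0.0, -0.005, 0.0], [-0.0, -0.007, 0.0], [-0.0, -0.008, 0.001], [-0.0, -0.009, 0.001], [-0.0, -0.011, 0.001], [-0.0, -0.011, 0.001], [-0.0, -0.011, 0.001]]}
cmd end [455.256 -77.498  74.56    1.922]
```

Emit:
move_arm:
  angular:
    - [-0.8, 0, 0]
    - [-1.7, 0, 0]
    - [-2.5, 0, 0]
    - [-3.4, 0, 0]
    - [-4.3, 0, 0]
    - [-5.1, 0, 0]
    - [-6.0, 0, 0]
    - [-6.8, 0, 0]
    - [-6.8, 0, 0]
    - [-6.8, 0, 0]
  xyz:
    - [0, -0.002, 0]
    - [0, -0.003, 0]
    - [0, -0.004, 0]
    - [0, -0.005, 0]
    - [0, -0.007, 0]
    - [0, -0.008, 0.001]
    - [0, -0.009, 0.001]
    - [0, -0.011, 0.001]
    - [0, -0.011, 0.001]
    - [0, -0.011, 0.001]
  jaw: [0.6, 0.6, 0.6, 0.6, 0.6, 0.6, 0.6, 0.6, 0.6, 0.6]

```text
clock: 6.55
tool_pos: [455.5, -77.6, 74.7]
eef_rot: [-0.123, 0.696, 0.123, 0.696]
ft_force: [0.1, 0.1, -0.2]
grip_width: 0.402
```

```bash
python3 -c "
from plan import *
arc(3.493,3.493+.12,hold=2,sgn=-1)
from h import *
o=pegs(); v,r=fit(o,(535,-47)); print(v[:2],v[2]%(np.pi/2),r.round(1))
"
```

```text
{"angular": [[-0.9, 0, 0], [-1.8, 0, 0], [-2.6, 0, 0], [-3.5, 0, 0], [-4.3, 0, 0], [-5.2, 0, 0], [-6.1, 0, 0], [-6.9, 0, 0], [-6.9, 0, 0], [-6.9, 0, 0]], "xyz": [[-0.0, -0.001, -0.0], [-0.0, -0.002, -0.0], [-0.0, -0.003, -0.0], [-0.0, -0.005, 0.0], [-0.0, -0.006, 0.0], [-0.0, -0.007, 0.0], [-0.0, -0.009, 0.0], [-0.0, -0.01, 0.0], [-0.0, -0.01, 0.0], [-0.0, -0.01, 0.0]]}
cmd end [458.692 -86.89   74.56    2.042]
[536.52662007 -48.15839138] 0.19368233195761247 [-0.9  0.9 -0.9 -2.7 -1.9 -3.4  0.8 -1.5 -0.  -0.5  2.  -0.6]
```

Emit:
move_arm:
  angular:
    - [-0.9, 0, 0]
    - [-1.8, 0, 0]
    - [-2.6, 0, 0]
    - [-3.5, 0, 0]
    - [-4.3, 0, 0]
    - [-5.2, 0, 0]
    - [-6.1, 0, 0]
    - [-6.9, 0, 0]
    - [-6.9, 0, 0]
    - [-6.9, 0, 0]
  xyz:
    - [0, -0.001, 0]
    - [0, -0.002, 0]
    - [0, -0.003, 0]
    - [0, -0.005, 0]
    - [0, -0.006, 0]
    - [0, -0.007, 0]
    - [0, -0.009, 0]
    - [0, -0.01, 0]
    - [0, -0.01, 0]
    - [0, -0.01, 0]
  jaw: [0.6, 0.6, 0.6, 0.6, 0.6, 0.6, 0.6, 0.6, 0.6, 0.6]

```text
clock: 7.65
tool_pos: [458.8, -86.8, 74.6]
eef_rot: [-0.165, 0.688, 0.165, 0.688]
ft_force: [0.1, 2.5, -0.1]
grip_width: 0.4
```

```bash
python3 -c "
from plan import *
arc(3.613,3.613+.12,hold=2,sgn=-1)
"
```

```text
{"angular": [[-0.9, 0, 0], [-1.7, 0, 0], [-2.6, 0, 0], [-3.5, 0, 0], [-4.3, 0, 0], [-5.2, 0, 0], [-6.0, 0, 0], [-6.9, 0, 0], [-6.9, 0, 0], [-6.9, 0, 0]], "xyz": [[-0.0, -0.001, 0.001], [-0.0, -0.002, 0.001], [-0.0, -0.004, 0.001], [-0.0, -0.005, 0.001], [-0.0, -0.006, 0.001], [-0.0, -0.008, 0.001], [-0.0, -0.009, 0.001], [-0.0, -0.01, 0.001], [-0.0, -0.01, 0.001], [-0.0, -0.01, 0.001]]}
cmd end [464.122 -95.346  74.56    2.162]
```

Force has risen to 2.5 N, so I'll take a half step.

Emit:
move_arm:
  angular:
    - [-0.9, 0, 0]
    - [-1.7, 0, 0]
    - [-2.6, 0, 0]
    - [-3.5, 0, 0]
    - [-3.5, 0, 0]
    - [-3.5, 0, 0]
    - [-3.5, 0, 0]
    - [-3.5, 0, 0]
    - [-3.5, 0, 0]
    - [-3.5, 0, 0]
  xyz:
    - [0, -0.001, 0.001]
    - [0, -0.002, 0.001]
    - [0, -0.004, 0.001]
    - [0, -0.005, 0.001]
    - [0, -0.005, 0.001]
    - [0, -0.005, 0.001]
    - [0, -0.005, 0.001]
    - [0, -0.005, 0.001]
    - [0, -0.005, 0.001]
    - [0, -0.005, 0.001]
  jaw: [0.6, 0.6, 0.6, 0.6, 0.6, 0.6, 0.6, 0.6, 0.6, 0.6]

```text
clock: 8.65
tool_pos: [460.8, -90.2, 74.4]
eef_rot: [-0.186, 0.683, 0.187, 0.682]
ft_force: [-5.3, 9.0, 5.5]
grip_width: 0.404
```

```bash
python3 -c "
from plan import *
from h import *
s=bot.read_state();print(s['ft_force'],s['tool_pos'])
o=pegs(); v,r=fit(o,(535,-47)); print(v[:2],v[2]%(np.pi/2),r.round(1))
c=apply(np.r_[458.692,-86.89,74.56,2.042],np.array([0,-.005,.001]),-3.5); json.dump(list(c),open('cmd.json','w')); print(c)
p=c[:2]-C;print(np.arctan2(p[1],p[0])+2*np.pi)
"
```

```text
[-5.29696419  9.04278344  5.47905609] [460.81769882 -90.24421153  74.40774327]
[536.42120495 -47.24687003] 0.3519760255802513 [ 0.8 -0.9 -2.7  0.8 -1.4  3.5 -0.2  0.8 -1.4  0.7  0.4 -0.4]
[461.85281808 -90.89115346  74.56         2.10308652]
3.672830008255721
```

Force rose sharply to about 10 N at roughly 0.87 rad past the click, where no click is expected. One 2 mm probe should confirm the stop.

Emit:
move_arm:
  angular:
    - [-0.7, 0, 0]
    - [-1.4, 0, 0]
    - [-1.4, 0, 0]
    - [-1.4, 0, 0]
    - [-1.4, 0, 0]
    - [-1.4, 0, 0]
    - [-1.4, 0, 0]
    - [-1.4, 0, 0]
    - [-1.4, 0, 0]
    - [-1.4, 0, 0]
  xyz:
    - [0, -0.001, 0]
    - [0, -0.002, 0]
    - [0, -0.002, 0]
    - [0, -0.002, 0]
    - [0, -0.002, 0]
    - [0, -0.002, 0]
    - [0, -0.002, 0]
    - [0, -0.002, 0]
    - [0, -0.002, 0]
    - [0, -0.002, 0]
  jaw: [0.6, 0.6, 0.6, 0.6, 0.6, 0.6, 0.6, 0.6, 0.6, 0.6]

```text
clock: 9.75
tool_pos: [461.7, -91.6, 74.4]
eef_rot: [-0.194, 0.68, 0.195, 0.679]
ft_force: [-5.7, 12.8, 5.3]
grip_width: 0.397
```

```bash
python3 -c "
from plan import *
from h import *
c=apply(load(),np.array([0,-.002,0]),-1.4); json.dump(list(c),open('cmd.json','w')); print(c)
o=pegs(); v,r=fit(o,(535,-47)); print(v[:2],v[2]%(np.pi/2),r.round(1))
arc(3.697,3.697-.6,hold=1,sgn=-1)
"
```

```text
[462.86783411 -92.61444754  74.56         2.12752113]
[535.9759003  -47.38651846] 0.37660086550400607 [ 0.5 -0.7 -3.4 -1.6 -0.5 -0.5 -0.1  1.8 -0.1 -0.4  0.5 -1.7]
{"angular": [[3.9, 0, 0], [7.7, 0, 0], [11.5, 0, 0], [15.4, 0, 0], [19.2, 0, 0], [23.0, 0, 0], [26.8, 0, 0], [30.6, 0, 0], [34.5, 0, 0], [34.5, 0, 0]], "xyz": [[-0.0, 0.006, -0.0], [-0.0, 0.011, 0.0], [-0.0, 0.017, 0.001], [-0.0, 0.023, 0.003], [-0.0, 0.028, 0.004], [-0.0, 0.033, 0.007], [-0.0, 0.039, 0.009], [-0.0, 0.044, 0.012], [-0.0, 0.048, 0.015], [-0.0, 0.048, 0.015]]}
cmd end [450.239 -43.937  74.56    1.525]
```

Force is about 14 N and still climbing while the disc barely moves, so this is the stop. Going clockwise.

Emit:
move_arm:
  angular:
    - [3.9, 0, 0]
    - [7.7, 0, 0]
    - [11.5, 0, 0]
    - [15.4, 0, 0]
    - [19.2, 0, 0]
    - [23.0, 0, 0]
    - [26.8, 0, 0]
    - [30.6, 0, 0]
    - [34.5, 0, 0]
    - [34.5, 0, 0]
  xyz:
    - [0, 0.006, 0]
    - [0, 0.011, 0]
    - [0, 0.017, 0.001]
    - [0, 0.023, 0.003]
    - [0, 0.028, 0.004]
    - [0, 0.033, 0.007]
    - [0, 0.039, 0.009]
    - [0, 0.044, 0.012]
    - [0, 0.048, 0.015]
    - [0, 0.048, 0.015]
  jaw: [0.6, 0.6, 0.6, 0.6, 0.6, 0.6, 0.6, 0.6, 0.6, 0.6]

```text
clock: 10.85
tool_pos: [450.2, -43.9, 74.6]
eef_rot: [0.016, 0.707, -0.016, 0.707]
ft_force: [-0.5, 0.1, 0.6]
grip_width: 0.402
```

```bash
python3 -c "
from plan import *
arc(3.097,3.097-.45,hold=1,sgn=-1)
from h import *
o=pegs(); v,r=fit(o,(535,-47)); print(v[:2],v[2]%(np.pi/2),r.round(1))
"
```

```text
{"angular": [[2.8, 0, 0], [5.7, 0, 0], [8.5, 0, 0], [11.4, 0, 0], [14.3, 0, 0], [17.1, 0, 0], [20.0, 0, 0], [22.9, 0, 0], [25.7, 0, 0], [25.7, 0, 0]], "xyz": [[-0.0, 0.005, -0.0], [-0.0, 0.009, -0.0], [-0.0, 0.013, 0.0], [-0.0, 0.017, 0.001], [-0.0, 0.022, 0.002], [-0.0, 0.026, 0.003], [-0.0, 0.03, 0.005], [-0.0, 0.034, 0.006], [-0.0, 0.038, 0.008], [-0.0, 0.038, 0.008]]}
cmd end [459.956  -6.339  74.56    1.077]
[535.11776878 -46.90656133] 0.03952333865156869 [ 4.   1.   1.1 -2.1  2.2 -2.4  2.9 -0.8 -1.1  1.9 -4.1  0.7]
```

Emit:
move_arm:
  angular:
    - [2.8, 0, 0]
    - [5.7, 0, 0]
    - [8.5, 0, 0]
    - [11.4, 0, 0]
    - [14.3, 0, 0]
    - [17.1, 0, 0]
    - [20.0, 0, 0]
    - [22.9, 0, 0]
    - [25.7, 0, 0]
    - [25.7, 0, 0]
  xyz:
    - [0, 0.005, 0]
    - [0, 0.009, 0]
    - [0, 0.013, 0]
    - [0, 0.017, 0.001]
    - [0, 0.022, 0.002]
    - [0, 0.026, 0.003]
    - [0, 0.03, 0.005]
    - [0, 0.034, 0.006]
    - [0, 0.038, 0.008]
    - [0, 0.038, 0.008]
  jaw: [0.6, 0.6, 0.6, 0.6, 0.6, 0.6, 0.6, 0.6, 0.6, 0.6]

```text
clock: 11.95
tool_pos: [460.0, -6.9, 74.5]
eef_rot: [0.172, 0.686, -0.173, 0.686]
ft_force: [0.8, -0.2, 0.2]
grip_width: 0.397
```

```bash
python3 -c "
from plan import *
arc(2.647,2.647-.3,hold=1,sgn=-1)
from h import *
s=bot.read_state();print(s['ft_force'],s['joint_positions'].round(2))
o=pegs(); v,r=fit(o,(535,-47)); print(v[:2],v[2]%(np.pi/2),r.round(1))
"
```

```text
{"angular": [[1.9, 0, 0], [3.9, 0, 0], [5.8, 0, 0], [7.7, 0, 0], [9.6, 0, 0], [11.5, 0, 0], [13.4, 0, 0], [15.3, 0, 0], [17.2, 0, 0], [17.2, 0, 0]], "xyz": [[-0.0, 0.003, 0.0], [-0.0, 0.005, 0.0], [-0.0, 0.008, 0.001], [-0.0, 0.011, 0.001], [-0.0, 0.014, 0.001], [-0.0, 0.017, 0.002], [-0.0, 0.02, 0.003], [-0.0, 0.022, 0.003], [-0.0, 0.025, 0.004], [-0.0, 0.025, 0.004]]}
cmd end [475.331  13.776  74.56    0.777]
[ 0.75136805 -0.2224524   0.16281841] [ 0.42  0.17 -0.65  0.   -0.75 -2.48]
[535.33901698 -47.73866047] 1.1583897846919005 [ 2.2  0.8 -1.7 -1.4  0.2  1.9 -1.6 -1.3  0.8  0.8  1.9 -0.6]
```

Emit:
move_arm:
  angular:
    - [1.9, 0, 0]
    - [3.9, 0, 0]
    - [5.8, 0, 0]
    - [7.7, 0, 0]
    - [9.6, 0, 0]
    - [11.5, 0, 0]
    - [13.4, 0, 0]
    - [15.3, 0, 0]
    - [17.2, 0, 0]
    - [17.2, 0, 0]
  xyz:
    - [0, 0.003, 0]
    - [0, 0.005, 0]
    - [0, 0.008, 0.001]
    - [0, 0.011, 0.001]
    - [0, 0.014, 0.001]
    - [0, 0.017, 0.002]
    - [0, 0.02, 0.003]
    - [0, 0.022, 0.003]
    - [0, 0.025, 0.004]
    - [0, 0.025, 0.004]
  jaw: [0.6, 0.6, 0.6, 0.6, 0.6, 0.6, 0.6, 0.6, 0.6, 0.6]

```text
clock: 13.05
tool_pos: [475.1, 13.5, 74.4]
eef_rot: [0.273, 0.652, -0.273, 0.652]
ft_force: [-0.2, -0.0, -0.3]
grip_width: 0.4
```

```bash
python3 -c "
from plan import *
from h import *
s=bot.read_state();print(s['ft_force'],s['joint_positions'].round(2))
o=pegs(); v,r=fit(o,(535,-47)); print(v[:2],v[2]%(np.pi/2),r.round(1))
c=load()
"
```

```text
[-0.17939801 -0.0380619  -0.34523869] [ 0.44  0.19 -0.62 -0.   -0.76 -2.81]
[535.24012466 -47.431756  ] 0.8930993341376556 [-0.4 -0.7 -1.9 -1.5 -0.8  0.1  0.9 -2.  -0.5 -0.1  1.8 -0.2]
```

```bash
python3 -c "
from plan import *
a0=2.347;a1=4.085
go([at(a0,75+20*(i+1),sgn=-1) for i in range(2)]+[at(a0+.14*(i+1),115,sgn=-1) for i in range(8)])
a=a0+.14*8
go([at(a+(a1-a)*(i+1)/5,115,sgn=-1) for i in range(5)]+[at(a1,115,sgn=-1)]+[at(a1,115-h,sgn=-1) for h in (13,26,40,40)])
"
```

```text
{"angular": [[0.0, 0, 0], [0.0, 0, 0], [-8.0, 0, 0], [-16.0, 0, 0], [-24.0, 0, 0], [-32.1, 0, 0], [-40.1, 0, 0], [-48.1, 0, 0], [-56.1, 0, 0], [-64.1, 0, 0]], "xyz": [[-0.02, 0.0, 0.0], [-0.04, 0.0, 0.0], [-0.04, -0.012, 0.001], [-0.04, -0.024, 0.003], [-0.04, -0.035, 0.007], [-0.04, -0.046, 0.013], [-0.04, -0.055, 0.02], [-0.04, -0.064, 0.029], [-0.04, -0.071, 0.038], [-0.04, -0.077, 0.049]]}
cmd end [454.752 -75.143 114.56    1.895]
{"angular": [[-7.1, 0, 0], [-14.2, 0, 0], [-21.3, 0, 0], [-28.4, 0, 0], [-35.5, 0, 0], [-35.5, 0, 0], [-35.5, 0, 0], [-35.5, 0, 0], [-35.5, 0, 0], [-35.5, 0, 0]], "xyz": [[-0.0, -0.01, 0.0], [-0.0, -0.021, 0.002], [-0.0, -0.031, 0.005], [-0.0, -0.04, 0.01], [-0.0, -0.05, 0.015], [-0.0, -0.05, 0.015], [0.013, -0.05, 0.015], [0.026, -0.05, 0.015], [0.04, -0.05, 0.015], [0.04, -0.05, 0.015]]}
cmd end [ 484.915 -117.748   74.56     2.515]
```

Emit:
move_arm:
  angular:
    - [0, 0, 0]
    - [0, 0, 0]
    - [-8.0, 0, 0]
    - [-16.0, 0, 0]
    - [-24.0, 0, 0]
    - [-32.1, 0, 0]
    - [-40.1, 0, 0]
    - [-48.1, 0, 0]
    - [-56.1, 0, 0]
    - [-64.1, 0, 0]
  xyz:
    - [-0.02, 0, 0]
    - [-0.04, 0, 0]
    - [-0.04, -0.012, 0.001]
    - [-0.04, -0.024, 0.003]
    - [-0.04, -0.035, 0.007]
    - [-0.04, -0.046, 0.013]
    - [-0.04, -0.055, 0.02]
    - [-0.04, -0.064, 0.029]
    - [-0.04, -0.071, 0.038]
    - [-0.04, -0.077, 0.049]
  jaw: [0.6, 0.6, 0.6, 0.6, 0.6, 0.6, 0.6, 0.6, 0.6, 0.6]

```text
clock: 14.15
tool_pos: [454.8, -75.3, 114.7]
eef_rot: [-0.117, 0.697, 0.117, 0.698]
ft_force: [0.1, 0.5, -0.1]
grip_width: 0.393
```

```bash
python3 -c "
from plan import *
from h import *
s=bot.read_state();print(s['ft_force'],s['tool_pos'])
o=pegs(); v,r=fit(o,(535,-47)); print(v[:2],v[2]%(np.pi/2),r.round(1))
"
```

```text
[ 0.10630578  0.47009459 -0.10734479] [454.7814075  -75.34432032 114.73460784]
[535.12394662 -48.15170964] 0.8648925025755734 [ 4.8 -0.6 -0.2  1.  -1.7  2.7 -0.9 -0.6 -0.6  1.   3.6 -1.6]
```

Emit:
move_arm:
  angular:
    - [-7.1, 0, 0]
    - [-14.2, 0, 0]
    - [-21.3, 0, 0]
    - [-28.4, 0, 0]
    - [-35.5, 0, 0]
    - [-35.5, 0, 0]
    - [-35.5, 0, 0]
    - [-35.5, 0, 0]
    - [-35.5, 0, 0]
    - [-35.5, 0, 0]
  xyz:
    - [0, -0.01, 0]
    - [0, -0.021, 0.002]
    - [0, -0.031, 0.005]
    - [0, -0.04, 0.01]
    - [0, -0.05, 0.015]
    - [0, -0.05, 0.015]
    - [0.013, -0.05, 0.015]
    - [0.026, -0.05, 0.015]
    - [0.04, -0.05, 0.015]
    - [0.04, -0.05, 0.015]
  jaw: [0.6, 0.6, 0.6, 0.6, 0.6, 0.6, 0.6, 0.6, 0.6, 0.6]

```text
clock: 15.25
tool_pos: [483.3, -117.3, 73.0]
eef_rot: [-0.32, 0.631, 0.321, 0.629]
ft_force: [-0.6, -0.0, 0.4]
grip_width: 0.399
```

```bash
python3 -c "
from plan import *
for a in (4.085,3.585,3.085,2.635):
    arc(a,{4.085:3.585,3.585:3.085,3.085:2.635,2.635:2.335}[a],hold=1,sgn=-1)
"
```

```text
{"angular": [[3.2, 0, 0], [6.4, 0, 0], [9.6, 0, 0], [12.8, 0, 0], [16.0, 0, 0], [19.1, 0, 0], [22.3, 0, 0], [25.5, 0, 0], [28.7, 0, 0], [28.7, 0, 0]], "xyz": [[-0.0, 0.005, 0.001], [-0.0, 0.01, 0.001], [-0.0, 0.014, 0.002], [-0.0, 0.019, 0.003], [-0.0, 0.024, 0.004], [-0.0, 0.028, 0.005], [-0.0, 0.033, 0.007], [-0.0, 0.037, 0.009], [-0.0, 0.041, 0.011], [-0.0, 0.041, 0.011]]}
cmd end [458.154 -84.795  74.56    2.014]
{"angular": [[3.2, 0, 0], [6.4, 0, 0], [9.5, 0, 0], [12.7, 0, 0], [15.9, 0, 0], [19.1, 0, 0], [22.3, 0, 0], [25.5, 0, 0], [28.6, 0, 0], [28.6, 0, 0]], "xyz": [[-0.0, 0.005, 0.0], [-0.0, 0.01, 0.001], [-0.0, 0.015, 0.001], [-0.0, 0.019, 0.002], [-0.0, 0.024, 0.003], [-0.0, 0.029, 0.005], [-0.0, 0.033, 0.006], [-0.0, 0.037, 0.008], [-0.0, 0.042, 0.011], [-0.0, 0.042, 0.011]]}
cmd end [450.077 -42.136  74.56    1.515]
{"angular": [[2.9, 0, 0], [5.8, 0, 0], [8.6, 0, 0], [11.5, 0, 0], [14.4, 0, 0], [17.2, 0, 0], [20.1, 0, 0], [23.0, 0, 0], [25.8, 0, 0], [25.8, 0, 0]], "xyz": [[-0.0, 0.004, -0.0], [-0.0, 0.008, 0.0], [-0.0, 0.012, 0.001], [-0.0, 0.017, 0.002], [-0.0, 0.021, 0.002], [-0.0, 0.025, 0.004], [-0.0, 0.029, 0.005], [-0.0, 0.033, 0.007], [-0.0, 0.037, 0.008], [-0.0, 0.037, 0.008]]}
cmd end [460.132  -5.641  74.56    1.065]
{"angular": [[1.9, 0, 0], [3.8, 0, 0], [5.8, 0, 0], [7.7, 0, 0], [9.6, 0, 0], [11.5, 0, 0], [13.4, 0, 0], [15.3, 0, 0], [17.2, 0, 0], [17.2, 0, 0]], "xyz": [[-0.0, 0.003, 0.0], [-0.0, 0.006, 0.001], [-0.0, 0.009, 0.001], [-0.0, 0.011, 0.001], [-0.0, 0.014, 0.002], [-0.0, 0.017, 0.002], [-0.0, 0.02, 0.003], [-0.0, 0.023, 0.003], [-0.0, 0.025, 0.004], [-0.0, 0.025, 0.004]]}
cmd end [475.751  14.285  74.56    0.764]
```

Emit:
move_arm:
  angular:
    - [3.2, 0, 0]
    - [6.4, 0, 0]
    - [9.6, 0, 0]
    - [12.8, 0, 0]
    - [16.0, 0, 0]
    - [19.1, 0, 0]
    - [22.3, 0, 0]
    - [25.5, 0, 0]
    - [28.7, 0, 0]
    - [28.7, 0, 0]
  xyz:
    - [0, 0.005, 0.001]
    - [0, 0.01, 0.001]
    - [0, 0.014, 0.002]
    - [0, 0.019, 0.003]
    - [0, 0.024, 0.004]
    - [0, 0.028, 0.005]
    - [0, 0.033, 0.007]
    - [0, 0.037, 0.009]
    - [0, 0.041, 0.011]
    - [0, 0.041, 0.011]
  jaw: [0.6, 0.6, 0.6, 0.6, 0.6, 0.6, 0.6, 0.6, 0.6, 0.6]

```text
clock: 16.25
tool_pos: [458.3, -84.1, 75.4]
eef_rot: [-0.154, 0.69, 0.155, 0.69]
ft_force: [-0.7, 0.3, 0.5]
grip_width: 0.4
```

```bash
python3 -c "
from h import *
o=pegs(); v,r=fit(o,(535,-47)); print(v[:2],v[2]%(np.pi/2),r.round(1))
"
```

```text
[536.71645024 -48.14169799] 0.5259858155069548 [-2.2  0.6 -0.1  0.9 -0.5 -0.8  0.1  0.1  0.8 -0.1 -0.3 -0.7]
```

Emit:
move_arm:
  angular:
    - [3.2, 0, 0]
    - [6.4, 0, 0]
    - [9.5, 0, 0]
    - [12.7, 0, 0]
    - [15.9, 0, 0]
    - [19.1, 0, 0]
    - [22.3, 0, 0]
    - [25.5, 0, 0]
    - [28.6, 0, 0]
    - [28.6, 0, 0]
  xyz:
    - [0, 0.005, 0]
    - [0, 0.01, 0.001]
    - [0, 0.015, 0.001]
    - [0, 0.019, 0.002]
    - [0, 0.024, 0.003]
    - [0, 0.029, 0.005]
    - [0, 0.033, 0.006]
    - [0, 0.037, 0.008]
    - [0, 0.042, 0.011]
    - [0, 0.042, 0.011]
  jaw: [0.6, 0.6, 0.6, 0.6, 0.6, 0.6, 0.6, 0.6, 0.6, 0.6]

```text
clock: 17.35
tool_pos: [450.2, -41.9, 74.8]
eef_rot: [0.02, 0.707, -0.02, 0.707]
ft_force: [-1.0, -0.1, 0.1]
grip_width: 0.4
```

Emit:
move_arm:
  angular:
    - [2.9, 0, 0]
    - [5.8, 0, 0]
    - [8.6, 0, 0]
    - [11.5, 0, 0]
    - [14.4, 0, 0]
    - [17.2, 0, 0]
    - [20.1, 0, 0]
    - [23.0, 0, 0]
    - [25.8, 0, 0]
    - [25.8, 0, 0]
  xyz:
    - [0, 0.004, 0]
    - [0, 0.008, 0]
    - [0, 0.012, 0.001]
    - [0, 0.017, 0.002]
    - [0, 0.021, 0.002]
    - [0, 0.025, 0.004]
    - [0, 0.029, 0.005]
    - [0, 0.033, 0.007]
    - [0, 0.037, 0.008]
    - [0, 0.037, 0.008]
  jaw: [0.6, 0.6, 0.6, 0.6, 0.6, 0.6, 0.6, 0.6, 0.6, 0.6]

```text
clock: 18.35
tool_pos: [460.2, -6.0, 74.6]
eef_rot: [0.177, 0.685, -0.177, 0.685]
ft_force: [-0.2, -0.2, 1.6]
grip_width: 0.401
```

Emit:
move_arm:
  angular:
    - [1.9, 0, 0]
    - [3.8, 0, 0]
    - [5.8, 0, 0]
    - [7.7, 0, 0]
    - [9.6, 0, 0]
    - [11.5, 0, 0]
    - [13.4, 0, 0]
    - [15.3, 0, 0]
    - [17.2, 0, 0]
    - [17.2, 0, 0]
  xyz:
    - [0, 0.003, 0]
    - [0, 0.006, 0.001]
    - [0, 0.009, 0.001]
    - [0, 0.011, 0.001]
    - [0, 0.014, 0.002]
    - [0, 0.017, 0.002]
    - [0, 0.02, 0.003]
    - [0, 0.023, 0.003]
    - [0, 0.025, 0.004]
    - [0, 0.025, 0.004]
  jaw: [0.6, 0.6, 0.6, 0.6, 0.6, 0.6, 0.6, 0.6, 0.6, 0.6]

```text
clock: 19.35
tool_pos: [475.3, 13.9, 74.3]
eef_rot: [0.277, 0.651, -0.277, 0.65]
ft_force: [-0.7, -0.7, 0.2]
grip_width: 0.399
```

```bash
python3 -c "
from plan import *
from h import *
o=pegs(); v,r=fit(o,(535,-47)); print(v[:2],v[2]%(np.pi/2),r.round(1)); print(bot.read_state()['joint_positions'].round(2))
a0=2.335;a1=v[2]%(np.pi/2)+np.pi+.05
print(a1)
go([at(a0,75+20*(i+1),sgn=-1) for i in range(2)]+[at(a0+.14*(i+1),115,sgn=-1) for i in range(8)])
a=a0+.14*8
go([at(a+(a1-a)*(i+1)/5,115,sgn=-1) for i in range(5)]+[at(a1,115,sgn=-1)]+[at(a1,115-h,sgn=-1) for h in (13,26,40,40)])
"
```

```text
[536.01134241 -47.93709654] 0.8888261021966748 [-1.3 -0.2 -1.5 -0.8 -1.1 -0.2  1.2  1.2 -1.6 -0.3 -1.7  1.1]
[ 0.44  0.19 -0.62 -0.   -0.76 -2.82]
4.080418755786468
{"angular": [[0.0, 0, 0], [0.0, 0, 0], [-8.0, 0, 0], [-16.0, 0, 0], [-24.1, 0, 0], [-32.1, 0, 0], [-40.1, 0, 0], [-48.1, 0, 0], [-56.1, 0, 0], [-64.2, 0, 0]], "xyz": [[-0.02, 0.001, 0.0], [-0.04, 0.001, 0.0], [-0.04, -0.011, 0.001], [-0.04, -0.023, 0.003], [-0.04, -0.035, 0.008], [-0.04, -0.045, 0.013], [-0.04, -0.055, 0.02], [-0.04, -0.064, 0.029], [-0.04, -0.071, 0.038], [-0.04, -0.077, 0.049]]}
cmd end [454.087 -74.376 114.56    1.885]
{"angular": [[-7.1, 0, 0], [-14.3, 0, 0], [-21.5, 0, 0], [-28.6, 0, 0], [-35.8, 0, 0], [-35.8, 0, 0], [-35.8, 0, 0], [-35.8, 0, 0], [-35.8, 0, 0], [-35.8, 0, 0]], "xyz": [[-0.0, -0.01, 0.001], [-0.0, -0.021, 0.003], [-0.0, -0.031, 0.006], [-0.0, -0.041, 0.01], [-0.0, -0.05, 0.016], [-0.0, -0.05, 0.016], [0.013, -0.05, 0.016], [0.026, -0.05, 0.016], [0.04, -0.05, 0.016], [0.04, -0.05, 0.016]]}
cmd end [ 484.754 -116.986   74.56     2.51 ]
```

Emit:
move_arm:
  angular:
    - [0, 0, 0]
    - [0, 0, 0]
    - [-8.0, 0, 0]
    - [-16.0, 0, 0]
    - [-24.1, 0, 0]
    - [-32.1, 0, 0]
    - [-40.1, 0, 0]
    - [-48.1, 0, 0]
    - [-56.1, 0, 0]
    - [-64.2, 0, 0]
  xyz:
    - [-0.02, 0.001, 0]
    - [-0.04, 0.001, 0]
    - [-0.04, -0.011, 0.001]
    - [-0.04, -0.023, 0.003]
    - [-0.04, -0.035, 0.008]
    - [-0.04, -0.045, 0.013]
    - [-0.04, -0.055, 0.02]
    - [-0.04, -0.064, 0.029]
    - [-0.04, -0.071, 0.038]
    - [-0.04, -0.077, 0.049]
  jaw: [0.6, 0.6, 0.6, 0.6, 0.6, 0.6, 0.6, 0.6, 0.6, 0.6]

```text
clock: 20.45
tool_pos: [454.3, -74.6, 114.9]
eef_rot: [-0.113, 0.698, 0.114, 0.698]
ft_force: [-0.6, -0.1, 0.3]
grip_width: 0.403
```

Emit:
move_arm:
  angular:
    - [-7.1, 0, 0]
    - [-14.3, 0, 0]
    - [-21.5, 0, 0]
    - [-28.6, 0, 0]
    - [-35.8, 0, 0]
    - [-35.8, 0, 0]
    - [-35.8, 0, 0]
    - [-35.8, 0, 0]
    - [-35.8, 0, 0]
    - [-35.8, 0, 0]
  xyz:
    - [0, -0.01, 0.001]
    - [0, -0.021, 0.003]
    - [0, -0.031, 0.006]
    - [0, -0.041, 0.01]
    - [0, -0.05, 0.016]
    - [0, -0.05, 0.016]
    - [0.013, -0.05, 0.016]
    - [0.026, -0.05, 0.016]
    - [0.04, -0.05, 0.016]
    - [0.04, -0.05, 0.016]
  jaw: [0.6, 0.6, 0.6, 0.6, 0.6, 0.6, 0.6, 0.6, 0.6, 0.6]

```text
clock: 21.45
tool_pos: [483.3, -116.7, 73.2]
eef_rot: [-0.319, 0.632, 0.32, 0.63]
ft_force: [-0.3, -0.1, 0.6]
grip_width: 0.399
```

```bash
python3 -c "
from plan import *
from h import *
o=pegs(); v,r=fit(o,(535,-47)); print(v[:2],v[2]%(np.pi/2),r.round(1))
L=[4.08,3.58,3.08,2.74]
for a,b in zip(L,L[1:]): arc(a,b,hold=1,sgn=-1)
c=bot.read_camera('scene'); cv2.imwrite('pics/mid.png',cv2.resize(c['pixels'][150:245,195:305],None,fx=5,fy=5))
"
```

```text
[537.29931757 -48.26136715] 0.8936855245576147 [-1.5 -2.8 -1.4 -1.8 -2.7 -3.4 -2.  -1.  -2.   1.9  1.2 -1.5 -1.8  1.5
  0.9 -0.2]
{"angular": [[3.2, 0, 0], [6.4, 0, 0], [9.6, 0, 0], [12.8, 0, 0], [15.9, 0, 0], [19.1, 0, 0], [22.3, 0, 0], [25.5, 0, 0], [28.7, 0, 0], [28.7, 0, 0]], "xyz": [[-0.0, 0.005, 0.0], [-0.0, 0.01, 0.001], [-0.0, 0.014, 0.001], [-0.0, 0.019, 0.002], [-0.0, 0.024, 0.003], [-0.0, 0.028, 0.005], [-0.0, 0.033, 0.007], [-0.0, 0.037, 0.009], [-0.0, 0.041, 0.011], [-0.0, 0.041, 0.011]]}
cmd end [458.166 -83.893  74.56    2.009]
{"angular": [[3.2, 0, 0], [6.3, 0, 0], [9.5, 0, 0], [12.7, 0, 0], [15.9, 0, 0], [19.1, 0, 0], [22.3, 0, 0], [25.4, 0, 0], [28.6, 0, 0], [28.6, 0, 0]], "xyz": [[-0.0, 0.005, -0.0], [-0.0, 0.01, 0.0], [-0.0, 0.014, 0.001], [-0.0, 0.019, 0.002], [-0.0, 0.024, 0.003], [-0.0, 0.028, 0.004], [-0.0, 0.033, 0.006], [-0.0, 0.037, 0.008], [-0.0, 0.041, 0.01], [-0.0, 0.041, 0.01]]}
cmd end [449.831 -42.523  74.56    1.51 ]
{"angular": [[2.2, 0, 0], [4.4, 0, 0], [6.5, 0, 0], [8.7, 0, 0], [10.8, 0, 0], [13.0, 0, 0], [15.2, 0, 0], [17.3, 0, 0], [19.5, 0, 0], [19.5, 0, 0]], "xyz": [[-0.0, 0.004, 0.0], [-0.0, 0.007, 0.0], [-0.0, 0.01, 0.001], [-0.0, 0.013, 0.001], [-0.0, 0.016, 0.002], [-0.0, 0.02, 0.002], [-0.0, 0.023, 0.003], [-0.0, 0.026, 0.004], [-0.0, 0.029, 0.005], [-0.0, 0.029, 0.005]]}
cmd end [456.593 -13.882  74.56    1.169]
```

View pics/mid.png

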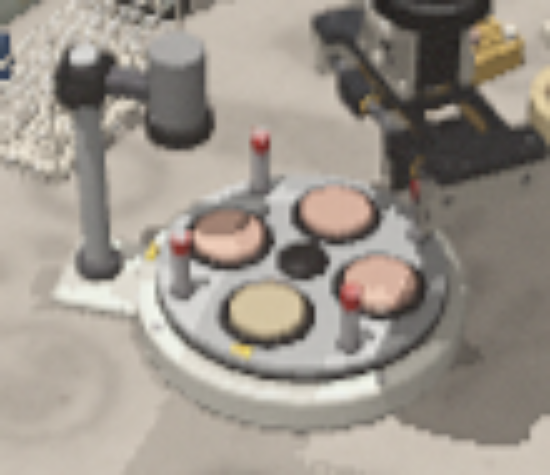

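The tan dish is now on the +y side with its dash at crop (241,350), and more clockwise turning brings it under the camera. The fingers straddle the last peg at (412,190).

Emit:
move_arm:
  angular:
    - [3.2, 0, 0]
    - [6.4, 0, 0]
    - [9.6, 0, 0]
    - [12.8, 0, 0]
    - [15.9, 0, 0]
    - [19.1, 0, 0]
    - [22.3, 0, 0]
    - [25.5, 0, 0]
    - [28.7, 0, 0]
    - [28.7, 0, 0]
  xyz:
    - [0, 0.005, 0]
    - [0, 0.01, 0.001]
    - [0, 0.014, 0.001]
    - [0, 0.019, 0.002]
    - [0, 0.024, 0.003]
    - [0, 0.028, 0.005]
    - [0, 0.033, 0.007]
    - [0, 0.037, 0.009]
    - [0, 0.041, 0.011]
    - [0, 0.041, 0.011]
  jaw: [0.6, 0.6, 0.6, 0.6, 0.6, 0.6, 0.6, 0.6, 0.6, 0.6]

```text
clock: 22.6
tool_pos: [458.6, -83.5, 75.5]
eef_rot: [-0.153, 0.69, 0.153, 0.691]
ft_force: [0.2, -0.3, 0.1]
grip_width: 0.399
```

Emit:
move_arm:
  angular:
    - [3.2, 0, 0]
    - [6.3, 0, 0]
    - [9.5, 0, 0]
    - [12.7, 0, 0]
    - [15.9, 0, 0]
    - [19.1, 0, 0]
    - [22.3, 0, 0]
    - [25.4, 0, 0]
    - [28.6, 0, 0]
    - [28.6, 0, 0]
  xyz:
    - [0, 0.005, 0]
    - [0, 0.01, 0]
    - [0, 0.014, 0.001]
    - [0, 0.019, 0.002]
    - [0, 0.024, 0.003]
    - [0, 0.028, 0.004]
    - [0, 0.033, 0.006]
    - [0, 0.037, 0.008]
    - [0, 0.041, 0.01]
    - [0, 0.041, 0.01]
  jaw: [0.6, 0.6, 0.6, 0.6, 0.6, 0.6, 0.6, 0.6, 0.6, 0.6]

```text
clock: 23.6
tool_pos: [450.4, -42.2, 75.1]
eef_rot: [0.021, 0.706, -0.021, 0.707]
ft_force: [-0.4, 0.6, 0.4]
grip_width: 0.399
```

Emit:
move_arm:
  angular:
    - [2.2, 0, 0]
    - [4.4, 0, 0]
    - [6.5, 0, 0]
    - [8.7, 0, 0]
    - [10.8, 0, 0]
    - [13.0, 0, 0]
    - [15.2, 0, 0]
    - [17.3, 0, 0]
    - [19.5, 0, 0]
    - [19.5, 0, 0]
  xyz:
    - [0, 0.004, 0]
    - [0, 0.007, 0]
    - [0, 0.01, 0.001]
    - [0, 0.013, 0.001]
    - [0, 0.016, 0.002]
    - [0, 0.02, 0.002]
    - [0, 0.023, 0.003]
    - [0, 0.026, 0.004]
    - [0, 0.029, 0.005]
    - [0, 0.029, 0.005]
  jaw: [0.6, 0.6, 0.6, 0.6, 0.6, 0.6, 0.6, 0.6, 0.6, 0.6]

```text
clock: 24.6
tool_pos: [456.3, -15.2, 74.8]
eef_rot: [0.14, 0.693, -0.141, 0.693]
ft_force: [1.2, -4.5, 0.4]
grip_width: 0.401
```

```bash
python3 -c "
from plan import *
from h import *
o=pegs(); v,r=fit(o,(535,-47)); print(v[:2],v[2]%(np.pi/2),r.round(1))
arc(2.74,2.64,hold=1,sgn=-1)
"
```

```text
[536.32806913 -48.26311346] 1.2776043103595294 [ 1.1  1.  -0.7 -0.3  2.2  0.5 -0.1 -0.8  0.2 -2.   1.8  0.8]
{"angular": [[0.6, 0, 0], [1.3, 0, 0], [1.9, 0, 0], [2.6, 0, 0], [3.2, 0, 0], [3.8, 0, 0], [4.5, 0, 0], [5.1, 0, 0], [5.7, 0, 0], [5.7, 0, 0]], "xyz": [[-0.0, 0.001, -0.0], [-0.0, 0.002, -0.0], [-0.0, 0.003, 0.0], [-0.0, 0.004, 0.0], [-0.0, 0.005, 0.0], [-0.0, 0.006, 0.0], [-0.0, 0.007, 0.0], [-0.0, 0.008, 0.0], [-0.0, 0.009, 0.0], [-0.0, 0.009, 0.0]]}
cmd end [460.11   -5.598  74.56    1.07 ]
```

Emit:
move_arm:
  angular:
    - [0.6, 0, 0]
    - [1.3, 0, 0]
    - [1.9, 0, 0]
    - [2.6, 0, 0]
    - [3.2, 0, 0]
    - [3.8, 0, 0]
    - [4.5, 0, 0]
    - [5.1, 0, 0]
    - [5.7, 0, 0]
    - [5.7, 0, 0]
  xyz:
    - [0, 0.001, 0]
    - [0, 0.002, 0]
    - [0, 0.003, 0]
    - [0, 0.004, 0]
    - [0, 0.005, 0]
    - [0, 0.006, 0]
    - [0, 0.007, 0]
    - [0, 0.008, 0]
    - [0, 0.009, 0]
    - [0, 0.009, 0]
  jaw: [0.6, 0.6, 0.6, 0.6, 0.6, 0.6, 0.6, 0.6, 0.6, 0.6]

```text
clock: 25.7
tool_pos: [460.2, -5.8, 74.8]
eef_rot: [0.175, 0.685, -0.175, 0.685]
ft_force: [-0.6, -1.1, -0.1]
grip_width: 0.399
```

```bash
python3 -c "
from plan import *
from h import *
o=pegs(); v,r=fit(o,(535,-47)); print(v[:2],v[2]%(np.pi/2),r.round(1))
for n,b in(('scene',(195,150,305,245)),('side',(185,145,295,240))):
    c=bot.read_camera(n)
    for p,a in blobs(c,(20,90,110),(35,255,255),b,3):
        q=ray(c,p,50)[:2]-C; print(n,p,a,np.hypot(*q).round(1),np.arctan2(q[1],q[0]).round(3))
arc(2.64,2.59,hold=1,sgn=-1)
"
```

```text
[535.97503302 -47.40988462] 1.1581596496836557 [ 0.1  1.  -1.3 -1.9  0.5  0.5 -0.6 -0.8  1.4  0.3 -0.1 -0.2]
scene [294.5 159.4] 37 308.2 -1.589
scene [226.  199.7] 10 101.2 0.37
side [287.2 161.1] 58 280.7 -1.586
side [228.5 197.8] 4 61.5 0.157
side [215.9 199.7] 17 97.7 0.402
side [226.6 201.8] 5 62.4 0.502
side [230.7 201.7] 3 49.5 0.483
{"angular": [[0.4, 0, 0], [0.7, 0, 0], [1.0, 0, 0], [1.3, 0, 0], [1.6, 0, 0], [1.9, 0, 0], [2.3, 0, 0], [2.6, 0, 0], [2.9, 0, 0], [2.9, 0, 0]], "xyz": [[-0.0, 0.0, 0.0], [-0.0, 0.001, 0.0], [-0.0, 0.001, 0.0], [-0.0, 0.002, 0.0], [-0.0, 0.002, 0.0], [-0.0, 0.002, 0.0], [-0.0, 0.003, 0.0], [-0.0, 0.003, 0.001], [-0.0, 0.004, 0.001], [-0.0, 0.004, 0.001]]}
cmd end [462.908  -2.569  74.56    1.019]
```

Emit:
move_arm:
  angular:
    - [0.4, 0, 0]
    - [0.7, 0, 0]
    - [1.0, 0, 0]
    - [1.3, 0, 0]
    - [1.6, 0, 0]
    - [1.9, 0, 0]
    - [2.3, 0, 0]
    - [2.6, 0, 0]
    - [2.9, 0, 0]
    - [2.9, 0, 0]
  xyz:
    - [0, 0, 0]
    - [0, 0.001, 0]
    - [0, 0.001, 0]
    - [0, 0.002, 0]
    - [0, 0.002, 0]
    - [0, 0.002, 0]
    - [0, 0.003, 0]
    - [0, 0.003, 0.001]
    - [0, 0.004, 0.001]
    - [0, 0.004, 0.001]
  jaw: [0.6, 0.6, 0.6, 0.6, 0.6, 0.6, 0.6, 0.6, 0.6, 0.6]

```text
clock: 26.9
tool_pos: [463.0, -2.4, 74.6]
eef_rot: [0.193, 0.68, -0.193, 0.68]
ft_force: [-0.2, -0.3, 0.1]
grip_width: 0.404
```

```bash
cat > m.py <<'E'
from plan import *
from h import *
print(bot.read_state()['ft_force'].round(1))
for _ in range(2):
    o=pegs(); v,r=fit(o,(535,-47)); print(v[:2],v[2]%(np.pi/2),r.round(1))
E
python3 m.py; python3 -c "
from plan import *
arc(2.59,2.54,hold=1,sgn=-1)"
```

```text
[-0.2 -0.3  0.1]
[536.99725015 -49.05976231] 1.1145585709116475 [ 1.3  0.2 -1.2 -0.4  0.3  2.8  0.2  1.1  1.9 -0.4 -1.4 -1.5]
[536.1009306  -47.68087847] 1.1247513614000582 [ 2.  -1.1 -2.2 -6.3  2.2  0.5 -2.6 -3.2  0.8  2.3  2.6 -0.2]
{"angular": [[0.3, 0, 0], [0.6, 0, 0], [1.0, 0, 0], [1.3, 0, 0], [1.6, 0, 0], [1.9, 0, 0], [2.2, 0, 0], [2.5, 0, 0], [2.9, 0, 0], [2.9, 0, 0]], "xyz": [[-0.0, 0.0, -0.0], [-0.0, 0.001, -0.0], [-0.0, 0.001, -0.0], [-0.0, 0.002, -0.0], [-0.0, 0.002, -0.0], [-0.0, 0.003, -0.0], [-0.0, 0.003, -0.0], [-0.0, 0.004, -0.0], [-0.0, 0.004, -0.0], [-0.0, 0.004, -0.0]]}
cmd end [465.004   0.837  74.56    0.969]
```

Emit:
move_arm:
  angular:
    - [0.3, 0, 0]
    - [0.6, 0, 0]
    - [1.0, 0, 0]
    - [1.3, 0, 0]
    - [1.6, 0, 0]
    - [1.9, 0, 0]
    - [2.2, 0, 0]
    - [2.5, 0, 0]
    - [2.9, 0, 0]
    - [2.9, 0, 0]
  xyz:
    - [0, 0, 0]
    - [0, 0.001, 0]
    - [0, 0.001, 0]
    - [0, 0.002, 0]
    - [0, 0.002, 0]
    - [0, 0.003, 0]
    - [0, 0.003, 0]
    - [0, 0.004, 0]
    - [0, 0.004, 0]
    - [0, 0.004, 0]
  jaw: [0.6, 0.6, 0.6, 0.6, 0.6, 0.6, 0.6, 0.6, 0.6, 0.6]

```text
clock: 28.1
tool_pos: [465.0, 0.9, 74.6]
eef_rot: [0.21, 0.675, -0.21, 0.675]
ft_force: [-0.2, -0.2, -0.3]
grip_width: 0.398
```

```bash
python3 m.py; python3 -c "
from plan import *
arc(2.54,2.49,hold=1,sgn=-1)"
```

```text
[-0.2 -0.2 -0.3]
[536.60341707 -49.56151614] 1.064254804611398 [ 1.6  1.3 -0.6  0.8 -0.2  2.1 -1.   0.4  0.4 -0.1  0.6 -0.4]
[536.19877004 -48.92241624] 1.062936593494351 [ 2.   0.9  0.7  0.5 -0.6  1.  -0.6  0.5 -0.4  0.2  0.1  0.3]
{"angular": [[0.3, 0, 0], [0.6, 0, 0], [0.9, 0, 0], [1.2, 0, 0], [1.6, 0, 0], [1.9, 0, 0], [2.2, 0, 0], [2.5, 0, 0], [2.8, 0, 0], [2.8, 0, 0]], "xyz": [[-0.0, 0.001, -0.0], [-0.0, 0.001, -0.0], [-0.0, 0.002, -0.0], [-0.0, 0.002, -0.0], [-0.0, 0.003, -0.0], [-0.0, 0.003, -0.0], [-0.0, 0.004, -0.0], [-0.0, 0.004, -0.0], [-0.0, 0.004, -0.0], [-0.0, 0.004, -0.0]]}
cmd end [467.27    4.134  74.56    0.92 ]
```

```bash
python3 -c "
from plan import *
json.dump([465.004,.837,74.56,.969],open('cmd.json','w'))
arc(2.54,2.65,hold=1,sgn=-1)"
```

```text
{"angular": [[-0.7, 0, 0], [-1.4, 0, 0], [-2.1, 0, 0], [-2.8, 0, 0], [-3.5, 0, 0], [-4.2, 0, 0], [-4.9, 0, 0], [-5.6, 0, 0], [-6.3, 0, 0], [-6.3, 0, 0]], "xyz": [[-0.0, -0.001, -0.0], [-0.0, -0.002, -0.0], [-0.0, -0.003, -0.0], [-0.0, -0.004, -0.0], [-0.0, -0.005, -0.0], [-0.0, -0.006, -0.0], [-0.0, -0.007, -0.0], [-0.0, -0.008, 0.0], [-0.0, -0.009, 0.0], [-0.0, -0.009, 0.0]]}
cmd end [459.909  -6.582  74.56    1.079]
```

Emit:
move_arm:
  angular:
    - [-0.7, 0, 0]
    - [-1.4, 0, 0]
    - [-2.1, 0, 0]
    - [-2.8, 0, 0]
    - [-3.5, 0, 0]
    - [-4.2, 0, 0]
    - [-4.9, 0, 0]
    - [-5.6, 0, 0]
    - [-6.3, 0, 0]
    - [-6.3, 0, 0]
  xyz:
    - [0, -0.001, 0]
    - [0, -0.002, 0]
    - [0, -0.003, 0]
    - [0, -0.004, 0]
    - [0, -0.005, 0]
    - [0, -0.006, 0]
    - [0, -0.007, 0]
    - [0, -0.008, 0]
    - [0, -0.009, 0]
    - [0, -0.009, 0]
  jaw: [0.6, 0.6, 0.6, 0.6, 0.6, 0.6, 0.6, 0.6, 0.6, 0.6]

```text
clock: 29.3
tool_pos: [459.8, -6.7, 74.6]
eef_rot: [0.172, 0.686, -0.172, 0.686]
ft_force: [0.4, 0.5, -0.7]
grip_width: 0.4
```

```bash
python3 m.py; python3 -c "
from h import *
ims=[]
for n,(x,y) in(('scene',(200,160)),('side',(190,160))):
    c=bot.read_camera(n); ims.append(cv2.resize(c['pixels'][y:y+60,x:x+60],(400,400),interpolation=cv2.INTER_CUBIC))
    for p in [(535.7+r*np.cos(.265),-47.5+r*np.sin(.265)) for r in (57,94.5,107)]: print(n,((proj(c,[*p,50])-[x,y])*400/60).round(0))
cv2.imwrite('pics/home1.png',np.hstack(ims))"
```

```text
[ 0.4  0.5 -0.7]
[536.21799006 -49.09045082] 1.0671231346658754 [ 1.9  1.8 -0.7 -1.8 -0.8  1.5 -0.9  0.9  1.2  0.8 -1.6 -0.5]
[536.2234295  -48.93762004] 1.065293127130161 [ 1.9  1.6 -0.7 -1.7 -1.   1.4 -0.8  1.   0.7  0.8 -1.6 -0.2]
scene [261. 267.]
scene [191. 254.]
scene [168. 250.]
side [261. 262.]
side [186. 249.]
side [162. 245.]
```

View pics/home1.png

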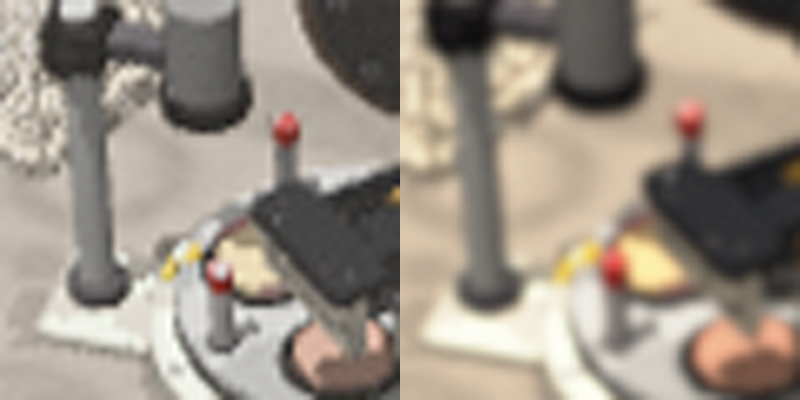

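In the picture the tan dish is under the camera, with the dash at (192,253) and the base mark at (168,268). They are close to in line, and the disc stayed put when I backed off. I'll feel for the click by pushing on gently in small steps.

```bash
python3 -c "
from plan import *
arc(2.65,2.52,hold=2,sgn=-1)"
```

```text
{"angular": [[0.9, 0, 0], [1.8, 0, 0], [2.8, 0, 0], [3.7, 0, 0], [4.6, 0, 0], [5.6, 0, 0], [6.5, 0, 0], [7.4, 0, 0], [7.4, 0, 0], [7.4, 0, 0]], "xyz": [[-0.0, 0.001, 0.0], [-0.0, 0.002, 0.0], [-0.0, 0.004, 0.0], [-0.0, 0.005, 0.0], [-0.0, 0.007, 0.0], [-0.0, 0.008, 0.001], [-0.0, 0.009, 0.001], [-0.0, 0.011, 0.001], [-0.0, 0.011, 0.001], [-0.0, 0.011, 0.001]]}
cmd end [465.985   2.642  74.56    0.95 ]
```

Emit:
move_arm:
  angular:
    - [0.9, 0, 0]
    - [1.8, 0, 0]
    - [2.8, 0, 0]
    - [3.7, 0, 0]
    - [4.6, 0, 0]
    - [5.6, 0, 0]
    - [6.5, 0, 0]
    - [7.4, 0, 0]
    - [7.4, 0, 0]
    - [7.4, 0, 0]
  xyz:
    - [0, 0.001, 0]
    - [0, 0.002, 0]
    - [0, 0.004, 0]
    - [0, 0.005, 0]
    - [0, 0.007, 0]
    - [0, 0.008, 0.001]
    - [0, 0.009, 0.001]
    - [0, 0.011, 0.001]
    - [0, 0.011, 0.001]
    - [0, 0.011, 0.001]
  jaw: [0.6, 0.6, 0.6, 0.6, 0.6, 0.6, 0.6, 0.6, 0.6, 0.6]

```text
clock: 30.6
tool_pos: [465.7, 2.2, 74.5]
eef_rot: [0.216, 0.673, -0.217, 0.673]
ft_force: [0.3, -5.6, 0.1]
grip_width: 0.402
```

```bash
python3 m.py; python3 -c "
from plan import *
arc(2.52,2.49,hold=2,sgn=-1)"
```

```text
[ 0.3 -5.6  0.1]
[536.69922892 -49.85539542] 1.0570232701210593 [ 2.6 -0.  -0.7  0.4  0.5  1.8 -0.4  0.5 -0.6 -0.7  1.2 -0. ]
[536.75935435 -49.338244  ] 1.0624014288980472 [ 1.3 -1.3 -2.1 -3.5  0.7  1.6 -0.5 -3.7  0.3  1.4  1.8 -0. ]
{"angular": [[0.2, 0, 0], [0.5, 0, 0], [0.7, 0, 0], [0.9, 0, 0], [1.1, 0, 0], [1.3, 0, 0], [1.5, 0, 0], [1.8, 0, 0], [1.8, 0, 0], [1.8, 0, 0]], "xyz": [[-0.0, 0.0, -0.0], [-0.0, 0.0, -0.0], [-0.0, 0.001, -0.0], [-0.0, 0.001, -0.0], [-0.0, 0.001, -0.0], [-0.0, 0.002, -0.0], [-0.0, 0.002, -0.0], [-0.0, 0.002, -0.0], [-0.0, 0.002, -0.0], [-0.0, 0.002, -0.0]]}
cmd end [467.149   4.269  74.56    0.918]
```

The force rose to 5.6 N with the disc hardly moving, so it is seated in the click. I'll back off to mid-gap and lift clear.

```bash
python3 -c "
from plan import *
json.dump([465.985,2.642,74.56,.95],open('cmd.json','w'))
a=[2.55,2.59,2.63,2.67,2.67]
go([at(x,75,sgn=-1) for x in a]+[at(2.67,75+h,sgn=-1) for h in (12,26,45,65,85)])
c=load(); t=c.copy(); t[:3]=[400,-230,220]; line(t)"
```

```text
{"angular": [[-1.7, 0, 0], [-4.0, 0, 0], [-6.3, 0, 0], [-8.5, 0, 0], [-8.5, 0, 0], [-8.5, 0, 0], [-8.5, 0, 0], [-8.5, 0, 0], [-8.5, 0, 0], [-8.5, 0, 0]], "xyz": [[-0.0, -0.003, -0.0], [-0.0, -0.006, 0.0], [-0.0, -0.01, 0.0], [-0.0, -0.013, 0.001], [-0.0, -0.013, 0.001], [-0.012, -0.013, 0.001], [-0.026, -0.013, 0.001], [-0.045, -0.013, 0.001], [-0.065, -0.013, 0.001], [-0.085, -0.013, 0.001]]}
cmd end [459.237  -8.514 159.56    1.098]
{"angular": [[-0.0, 0, 0], [-0.0, 0, 0], [-0.0, 0, 0], [-0.0, 0, 0], [-0.0, 0, 0], [-0.0, 0, 0], [-0.0, 0, 0], [-0.0, 0, 0], [-0.0, 0, 0], [-0.0, 0, 0]], "xyz": [[-0.007, -0.025, 0.005], [-0.013, -0.05, 0.011], [-0.02, -0.075, 0.016], [-0.027, -0.1, 0.021], [-0.034, -0.125, 0.027], [-0.04, -0.149, 0.032], [-0.047, -0.174, 0.037], [-0.054, -0.199, 0.043], [-0.06, -0.224, 0.048], [-0.06, -0.224, 0.048]]}
cmd end [ 400.044 -229.82   219.56     1.098]
```

Emit:
move_arm:
  angular:
    - [-1.7, 0, 0]
    - [-4.0, 0, 0]
    - [-6.3, 0, 0]
    - [-8.5, 0, 0]
    - [-8.5, 0, 0]
    - [-8.5, 0, 0]
    - [-8.5, 0, 0]
    - [-8.5, 0, 0]
    - [-8.5, 0, 0]
    - [-8.5, 0, 0]
  xyz:
    - [0, -0.003, 0]
    - [0, -0.006, 0]
    - [0, -0.01, 0]
    - [0, -0.013, 0.001]
    - [0, -0.013, 0.001]
    - [-0.012, -0.013, 0.001]
    - [-0.026, -0.013, 0.001]
    - [-0.045, -0.013, 0.001]
    - [-0.065, -0.013, 0.001]
    - [-0.085, -0.013, 0.001]
  jaw: [0.6, 0.6, 0.6, 0.6, 0.6, 0.6, 0.6, 0.6, 0.6, 0.6]

```text
clock: 31.8
tool_pos: [459.3, -8.1, 160.4]
eef_rot: [0.166, 0.687, -0.166, 0.687]
ft_force: [-0.5, 0.2, -0.5]
grip_width: 0.401
```

Emit:
move_arm:
  angular:
    - [0, 0, 0]
    - [0, 0, 0]
    - [0, 0, 0]
    - [0, 0, 0]
    - [0, 0, 0]
    - [0, 0, 0]
    - [0, 0, 0]
    - [0, 0, 0]
    - [0, 0, 0]
    - [0, 0, 0]
  xyz:
    - [-0.007, -0.025, 0.005]
    - [-0.013, -0.05, 0.011]
    - [-0.02, -0.075, 0.016]
    - [-0.027, -0.1, 0.021]
    - [-0.034, -0.125, 0.027]
    - [-0.04, -0.149, 0.032]
    - [-0.047, -0.174, 0.037]
    - [-0.054, -0.199, 0.043]
    - [-0.06, -0.224, 0.048]
    - [-0.06, -0.224, 0.048]
  jaw: [0.6, 0.6, 0.6, 0.6, 0.6, 0.6, 0.6, 0.6, 0.6, 0.6]

```text
clock: 32.8
tool_pos: [399.9, -231.5, 220.3]
eef_rot: [0.167, 0.687, -0.167, 0.688]
ft_force: [-0.3, 0.1, 0.0]
grip_width: 0.401
```

```bash
python3 m.py; python3 -c "
from h import *
ims=[]
for n,(x,y) in(('scene',(190,150)),('side',(180,150))):
    c=bot.read_camera(n); ims.append(cv2.resize(c['pixels'][y:y+90,x:x+105],(400,343),interpolation=cv2.INTER_CUBIC))
    k=400/105
    for p,a in blobs(c,(20,90,110),(35,255,255),(x+15,y+40,x+45,y+55),3): 
        for z in(50,36):
            q=ray(c,p,z)[:2]-[535.9,-47.8]; print(n,p,((p-[x,y])*k).round(),a,z,np.hypot(*q).round(1),np.arctan2(q[1],q[0]).round(3))
cv2.imwrite('pics/home2.png',np.hstack(ims))"
```

```text
[-0.3  0.1  0. ]
[536.12749085 -48.57604066] 1.0711810778832724 [ 3.2  2.6  0.6 -0.8 -2.3  0.1  0.5 -0.4 -2.1  2.1  0.1 -1.2  0.9 -1.1
  2.9 -1.2]
[536.33405175 -48.78021729] 1.0663205342984472 [ 3.1  2.5  0.4 -0.5 -1.4 -0.8  0.4 -0.1 -1.4  2.2  0.4  0.3  1.1 -3.
  0.8 -0.9]
scene [228.5 197.5] [147. 181.] 4 50 95.9 0.239
scene [228.5 197.5] [147. 181.] 4 36 102.8 0.089
scene [224.9 199.9] [133. 190.] 7 50 104.7 0.389
scene [224.9 199.9] [133. 190.] 7 36 109.4 0.244
side [217.8 197.6] [144. 181.] 8 50 94.4 0.284
side [217.8 197.6] [144. 181.] 8 36 102.0 0.116
side [214.1 200.3] [130. 192.] 9 50 102.8 0.442
side [214.1 200.3] [130. 192.] 9 36 107.8 0.279
```

View pics/home2.png

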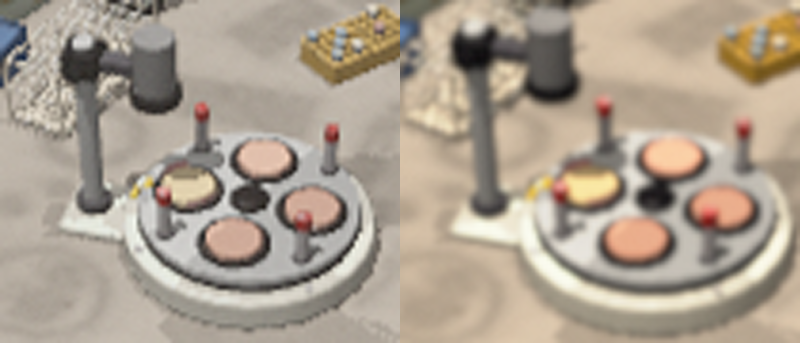

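In both views the tan dish is under the camera. The dash and base mark agree: 0.239 and 0.244 rad in scene, 0.284 and 0.279 rad in side. The arm is clear.

```bash
python3 -c "
from workcell import bot
print(bot.job_done())"
```

```text
the job is handed in; nothing more can be done
None
```

The tan dish is under the camera with its yellow dash in line with the base mark, the disc is clicked home, and I've handed the job in.

**What I did:** I straddled the pegs loosely with the fingers and pushed anticlockwise first. About 0.48 rad on, the force climbed to about 14 N and the disc stopped turning, so I took that as the rubber stop. It was just short of the stated 15 N, and I did not push further. I then went clockwise, using three pegs in turn.

**Last checks:**
- **Alignment:** the dash and the base mark agree within about 0.005 rad in each view. The two views differ from each other by about 0.04 rad, which I put down to calibration and pixel error. The peg fit put the disc about 0.01–0.02 rad past my base-mark estimate, within that error.
- **Click:** I felt no clear snap on entry. When I pushed on gently at home, the force rose to 5.6 N with almost no movement. The disc did not move when I backed off.
- **Arm:** it was lifted clear with no force on it, and the clock read about 33 s of the 67 s allowed.
- **Other things on the bench:** I did not touch the camera or anything else, though I made no separate measurement of their positions.

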